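Put the cover back on the sloping terminal box

TASK

The terminal box of the injector test bench stands open: take its aluminium cover by the black handle, fit its two holes over the two steel pins on the box's sloping face and, still holding or pressing it, bring it fully home, flat on the face, without forcing it. Then let go and leave it seated there; do not disturb the other things on the bench.

Things in the scene. Friction and masses are not known exactly. Their poses are not given: they have to be found in the camera images.
- cover: Loose flat aluminium plate lying on the bench, 140 (x) x 170 (y) x 5 mm thick, 0.2 to 0.45 kg. Origin: centre of its underside, z up. On its top, in the middle, stands a solid black handle, 16 mm (x) x 80 mm (y), its top 39 mm above the underside. It has two holes near its +x edge. The smaller plate without holes or handle is not it.
- handle (a point): On the cover: centre of the handle at a good height to grip, 27 mm above the cover's origin; the cover's axes.
- holes (a point): On the cover: midway between its two through holes, at the underside, at x = +47.5 mm of the cover. The holes are 13 mm across, at y = -58 and +58 mm. The cover's axes.
- box: Terminal box of dark steel, fixed to the bench, with the sloping face and pins: 147 mm deep, 210 mm wide, 30 mm high at its low front, which looks away from the robot, 115 mm at its back, towards the robot. Origin: centre of its underside, on the bench. x points from the low front to the high back, roughly towards the robot; z up.
- seat: Sloping grey face of the box, 170 x 210 mm, with an open recess of terminals that the cover closes. Origin: centre of the face, on its surface, 72.5 mm straight above the box's origin. x points up the slope, y across, z straight out of the face, 30 degrees from vertical, leaning away from the robot.
- pin_line (a point): On the face, x = +55.5 mm: line of two steel pins, 10 mm thick, square to the face, 18 mm proud, the last 4 mm tapering to 8 mm. They stand at y = p - 58 and p + 58 mm on a bar clamped with p anywhere from -14 to +14 mm. p is NOT reported (this point is the place for p = 0): look or feel for the pins. The bar stays put under ordinary force. The face's axes.
- home (a point): On the face, x = +8 mm: where the cover's origin lies when home if p = 0; else it lies p along y from here. Cover and face axes are then parallel, holes at the upper edge; it fits only this way round, with 1.5 mm play all round. A cover resting on the pin tips stands 18 mm off the face. The face's axes.
- jar: Bystander: amber jar with black cap, 48 mm wide, 50 mm high. Origin: centre of its underside.
- test_cap: Bystander: dark steel stepped cap, 40 mm wide, 48 mm high. Origin: centre of its underside.
- blank: Bystander: plain aluminium plate without holes or handle, 90 x 150 x 6 mm. Origin: centre of its underside.
- spool: Bystander: white plastic ring, 70 mm wide, 22 mm high. Origin: centre of its underside.
- driver: Bystander: screwdriver with black handle, 200 mm long, lying on the bench. Its x axis runs from handle to tip.
- carton: Bystander: open white carton, 120 x 170 x 55 mm. Origin: centre of its underside.
Not all that is in view belongs to the job. Leave any green look-alike of the cover alone.

How it is judged (in metres and radians):
On the way:
1. the cover is fully home on the pins while the fingers still hold or press it (z of cover in the frame of seat between -0.003 and 0.0035 m and x of cover in the frame of seat between 0.002 and 0.014 m and y of cover in the frame of seat between -0.018 and 0.018 m and angle between the z axis of cover and the z axis of seat, either way round below 0.05 rad and angle between the y axis of cover and the y axis of seat, either way round below 0.07 rad and contact force between the fingers and cover above 0.5 N), for 0.2 s.
At the end, for the whole second after the job is handed in: The cover is let go and at rest flat on the sloping face with both pins through its holes, holes at the upper edge: origin within 3.5 mm of the face's surface, 2 to 14 mm up the slope from the face's centre, at most 18 mm to either side of it, within 0.05 rad of flat and 0.07 rad of square (z of cover in the frame of seat between -0.003 and 0.0035 m and x of cover in the frame of seat between 0.002 and 0.014 m and y of cover in the frame of seat between -0.018 and 0.018 m and angle between the z axis of cover and the z axis of seat, either way round below 0.05 rad and angle between the y axis of cover and the y axis of seat, either way round below 0.07 rad and linear speed of cover below 0.02 m/s and contact force between the fingers and cover below 0.1 N); the robot touches nothing.
It fails at once if the cover or pins are forced: more than 120 N in all between cover and box (contact force between cover and box above 120 N).
It fails at once if a bystander (jar, test cap, blank plate, spool, screwdriver or carton) is pushed more than 30 mm from its place (distance of any of jar, test_cap, blank, spool, driver, carton from where it was at the start of the episode above 0.03 m).
It also fails if it takes over 61 s, if anything falls off the work surface, if the arm or the gripper's body presses on something with over 40 N, if the wrist force passes 120 N, or if a joint passes its speed limit or range.

ROBOT

A 6-joint arm with a two-finger parallel gripper is mounted at the origin on the work surface. World frame = base frame: x ahead of the robot, y to its left, z up, the work surface at z = 0. Lengths are in m, angles in degrees, forces in N, time in s.
With the tool pointing down it reaches from about 0.35 to 0.875 m from the base axis. Payload 4.2 kg.
Tool frame: the origin (TCP) lies midway between the tips of the shut fingers; the grasp point (between the pads) lies 19 mm behind it; z points along the fingers, y is the line along which they close (so a half turn about z gives the same grasp; the last joint's range is limited). The gripper opens to 87 mm and grips with 3 to 60 N. Pads are 19 mm wide; open, the fingers measure 117 mm over their backs; the gripper's body (75 mm by 190 mm) begins 51 mm behind the grasp point.
Start: joints at [14.817, 22.042, 0.453, 0, -68.411, -14.817], TCP at [0.625, 0, 0.223] pointing down, gripper open.
Joint ranges: [-179.83, 179.83], [-69.29, 118.12], [-61.27, 80.66], [-181.25, 117.63], [-171.15, -9.14], [-177.46, 177.46]. Speed limits (degrees/s): [159.86, 159.86, 180, 180, 180, 180].

INTERFACE

Orientations are given as a 3x3 rotation matrix whose columns are the frame's x, y, z axes.
In Python, from station import * gives the robot as it stands.
- The arm moves only by the tool move_arm, never from a script. Its argument "targets" is text: rows parted by semicolons, each of 4 numbers parted by spaces: the shift along the world's x, y, z in units of 25 mm (1.0 is 25 mm), then the turn about the world's z in units of 5 degrees (1.0 is 5 degrees). In form: tx ty tz spin; .... A call has 1 to 10 rows; each row shifts and turns the commanded pose from where the row before left it; what a row does not reach is not made up. A row lasts 1/12 s, in which the tool goes at most 41.7 mm and 7.16 degrees, less where a joint would pass 70% of its speed; a pose out of reach is approached as far as the arm can. A call is refused whole if a number of a shift passes 1 or a number of a turn 1, either way. A call with a gripper value outside its range is refused whole. "gripper" is the finger opening in mm, from 0 to 87, set as the call begins (left out, the last holds). The fingers move at their own pace and stop on an object; the grip force is fixed at half the most. Time passes only in rows, so rows that do not move let the fingers close. It gives the time, the measured TCP pose, the force, the opening and the grip force at its end, in the units of the state.
- sense(): the state, without advancing time (a new reading comes with each control period).
- capture(name): name is "scene" or "side" or "wrist"; returns a dict with "image" (480x640x3 uint8, blue, green, red), "fx", "fy", "cx", "cy" (pixels), "world_from_camera" (4x4, takes a point from camera to world coordinates); the wrist camera has in their place "hand_eye" (4x4, takes a point from camera to tool coordinates, whose origin is the TCP and whose axes are the flange's). Camera axes: x right, y up, looking along -z (the intrinsics and any distortion apply to the point x, -y, -z); pixel columns grow to the right and rows downward; lengths in m; the calibration is good to about 2 mm. A picture is of the moment at which its call begins: read the wrist's pose just before it. There is no depth.
- finish_job(): hands the job in; it is judged then, once.
The state is a dict: "time_s": time; "joints": joint angles; "joint_velocities": joint speeds; "effort": joint torques, N m; "tcp_pos": TCP position; "ee_rot": TCP orientation; "wrist_force": force on the tool from outside, world axes, zero at the start; "moment": the same for the moment, N m; "gripper_width": opening from 0.0 (shut) to 1.0 (fully open); "gripper_force": force on a finger pad.
Only numpy, scipy, OpenCV 4.12 (cv2) and the standard library are available. Lean on these libraries where they do the work, as an engineer would, in place of code of your own. Each camera call takes 0.05 s, during which the arm holds its last target. There are 200 camera calls.

## Working session

There is one attempt and no reset: what is moved stays moved. The work goes in short steps, Python scripts to look and compute and a tool call to move; the robot and the scene stay as the last step left them, time stands still between calls to the robot, and variables do not carry over. Pictures are saved under pics/ and viewed, at most 13 in all, crops included, and the job is handed in when it is done.

Besides the shell and the picture viewer there is one more tool, called after "Emit:" by a JSON object that holds its "name" and its "arguments". move_arm: Moves the arm, as the interface text tells. Its arguments: {"type":"object","properties":{"targets":{"type":"string"},"gripper":{"type":"number"}},"required":["targets"]}

```bash
mkdir -p pics; ls; cat > h.py <<'E'
from station import *
import numpy as np, cv2
def cam(n):
    s=sense(); c=capture(n)
    if n=='wrist':
        T=np.eye(4);T[:3,:3]=s['ee_rot'];T[:3,3]=s['tcp_pos'];c['W']=T@np.array(c['hand_eye'])
    else: c['W']=np.array(c['world_from_camera'])
    return c
def ray(c,u,v):
    d=np.array([(u-c['cx'])/c['fx'],-(v-c['cy'])/c['fy'],-1.]);return c['W'][:3,3],c['W'][:3,:3]@d
def onz(c,u,v,z):
    o,d=ray(c,u,v);return o+d*(z-o[2])/d[2]
def proj(c,P):
    p=c['W'][:3,:3].T@(np.array(P)-c['W'][:3,3]);return c['cx']-c['fx']*p[0]/p[2],c['cy']+c['fy']*p[1]/p[2]
E
python3 - <<'E'
from h import *
import pickle
for n in('scene','side','wrist'):
    c=cam(n);cv2.imwrite(f'pics/{n}0.png',c['image']);pickle.dump(c,open(n+'0.pkl','wb'))
    print(n,{k:v for k,v in c.items() if k not in('image','W','world_from_camera')},c['W'].round(3).tolist())
print(sense())
E
```

```text
pics
scene {'fx': 611.9659815826852, 'fy': 611.9659815826852, 'cx': 319.6325779243711, 'cy': 235.04463685660366} [[0.802, -0.51, 0.313, 1.066], [0.598, 0.675, -0.432, -0.831], [0.009, 0.534, 0.846, 1.601], [0.0, 0.0, 0.0, 1.0]]
side {'fx': 506.3005084190329, 'fy': 506.3005084190329, 'cx': 317.7197538925537, 'cy': 243.4349338168494} [[-0.987, 0.123, -0.106, 0.407], [-0.161, -0.664, 0.73, 0.825], [0.019, 0.738, 0.675, 0.864], [0.0, 0.0, 0.0, 1.0]]
wrist {'fx': 413.2110196509942, 'fy': 413.2110196509942, 'cx': 316.18957167827864, 'cy': 238.91034396989426, 'hand_eye': array([[ 3.08704289e-04,  9.58895933e-01,  2.83757811e-01,
         7.88835776e-02],
       [ 9.99999935e-01, -2.42991168e-04, -2.66780412e-04,
        -1.24478654e-05],
       [-1.86864010e-04,  2.83757874e-01, -9.58895945e-01,
        -1.60671296e-01],
       [ 0.00000000e+00,  0.00000000e+00,  0.00000000e+00,
         1.00000000e+00]])} [[-1.0, -0.0, 0.002, 0.625], [-0.0, -0.959, -0.284, -0.079], [0.002, -0.284, 0.959, 0.382], [0.0, 0.0, 0.0, 1.0]]
{'time_s': 0.15, 'joints': array([ 1.48172949e+01,  2.20809731e+01,  3.99021083e-01, -2.20078349e-02,
       -6.84096441e+01, -1.48141491e+01]), 'joint_velocities': array([ 0.05826124, -0.12018021,  0.2212597 ,  0.16487035, -0.04254587,
       -0.1063633 ]), 'effort': array([ 3.86667998e-04, -3.91052306e+01,  1.87588084e+01,  4.22235444e+00,
        1.23758311e-02, -1.38926293e-04]), 'tcp_pos': array([6.24560147e-01, 3.41049639e-05, 2.21712220e-01]), 'ee_rot': array([[-8.66698389e-05, -9.99998657e-01, -1.63680730e-03],
       [-9.99999994e-01,  8.67739689e-05, -6.35468445e-05],
       [ 6.36887914e-05,  1.63680178e-03, -9.99998658e-01]]), 'wrist_force': array([-0.44979159,  1.17902653, -0.25874024]), 'moment': array([-0.04512313, -0.0301467 ,  0.00705812]), 'gripper_force': 0.0, 'gripper_width': 1.0028113584360934}
```

View pics/scene0.png

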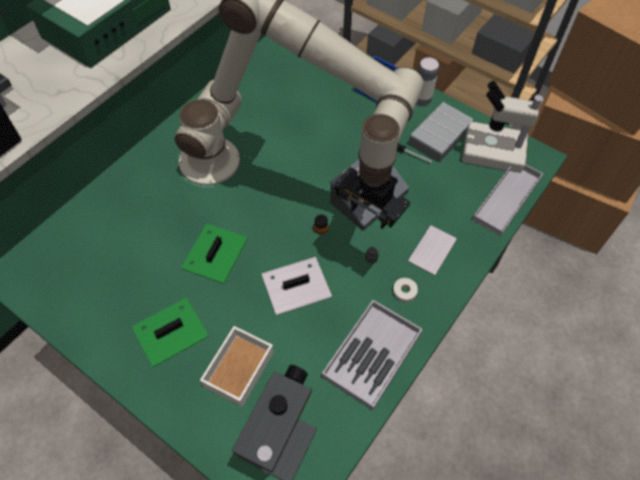

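View pics/side0.png

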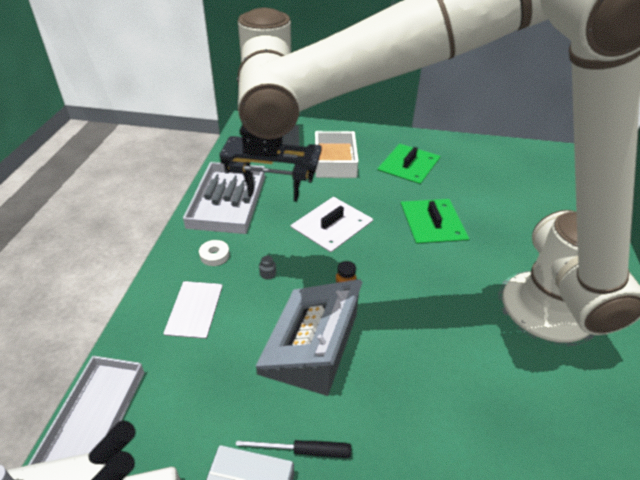

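The aluminium plate with black handle is the cover: scene (297,285), side (332,222). The look-alikes are green at scene (215,252) and (170,330), and the blank plate at (432,250) has no handle. The box is at side (312,330), behind the gripper in the scene view. Next I measure the corners and confirm with a crop.

```bash
python3 - <<'E'
from h import *
import pickle
S,D=[pickle.load(open(n+'0.pkl','rb')) for n in('scene','side')]
def plate(c,u,v):
    im=c['image'];hsv=cv2.cvtColor(im,cv2.COLOR_BGR2HSV)
    m=((hsv[...,1]<60)&(hsv[...,2]>140)).astype(np.uint8)
    cs,_=cv2.findContours(m,cv2.RETR_EXTERNAL,cv2.CHAIN_APPROX_NONE)
    k=min(cs,key=lambda k:-cv2.pointPolygonTest(k,(u,v),True))
    h=cv2.convexHull(k);e=.01
    q=cv2.approxPolyN(h,4).reshape(-1,2) if hasattr(cv2,'approxPolyN') else cv2.boxPoints(cv2.minAreaRect(k))
    return q.astype(float)
for c,uv,n in((S,(297,300),'scene'),(D,(332,235),'side')):
    q=plate(c,*uv);P=np.array([onz(c,u,v,.005) for u,v in q])[:,:2]
    print(n,q.tolist(),P.round(4).tolist(),'ctr',P.mean(0).round(4),'edges',np.linalg.norm(np.roll(P,-1,0)-P,axis=1).round(4))
    for a,b in zip(P,np.roll(P,-1,0)): print(np.degrees(np.arctan2(*(b-a)[::-1])).round(1),end=' ')
    print()
a=cv2.resize(S['image'][250:325,250:345],None,fx=4,fy=4,interpolation=2)
b=cv2.resize(D['image'][270:395,250:370],None,fx=4.5,fy=4.5,interpolation=2)
d=cv2.resize(D['image'][190:255,285:380],None,fx=4,fy=4,interpolation=2)
o=np.zeros((580,380+545,3),np.uint8);o[:300,:380]=a;o[305:305+260,:380]=d;o[:562,385:]=b[:, :540] if 0 else cv2.resize(b,(540,562))
o=o[:, :925];cv2.imwrite('pics/crop.png',cv2.resize(o,(800,502)))
E
```

```text
scene [[332.0, 296.0], [275.0, 314.0], [261.0, 273.0], [315.0, 256.0]] [[0.6295, -0.1613], [0.5334, -0.3052], [0.4167, -0.2267], [0.5094, -0.0837]] ctr [ 0.5223 -0.1942] edges [0.173  0.1407 0.1704 0.143 ]
-123.8 146.1 57.0 -32.9 
side [[375.0, 219.0], [330.0, 252.0], [288.0, 226.0], [333.0, 196.0]] [[0.4071, -0.2277], [0.5068, -0.0795], [0.6288, -0.1573], [0.5313, -0.3071]] ctr [ 0.5185 -0.1929] edges [0.1787 0.1447 0.1788 0.1473]
56.1 -32.5 -123.1 147.4
```

View pics/crop.png

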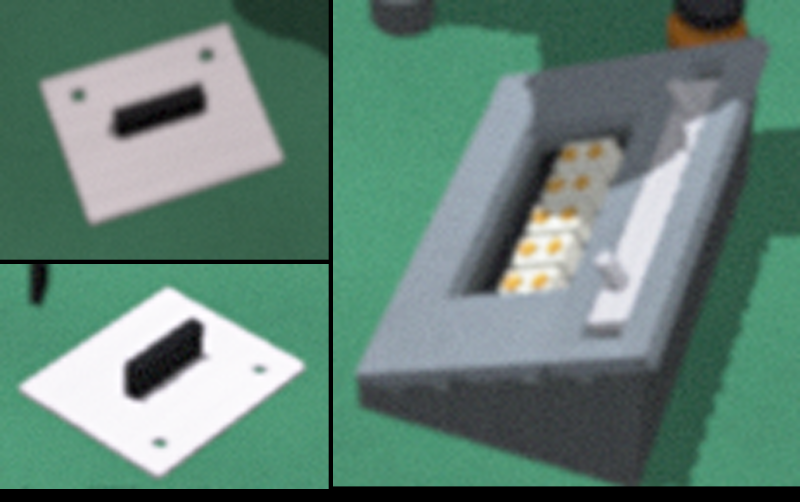

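Crop confirms it: a bare aluminium plate with a handle and two holes, the holes at the (0.463,-0.155) edge. Both views agree on size, giving centre ≈ (0.5205,-0.1936) and cover x at about 147°. The box shows a near pin at crop (612,270). I move above the cover.

Emit:
{"name": "move_arm", "arguments": {"targets": "-0.42 -0.77 0 1;-0.42 -0.77 0 1;-0.42 -0.77 0 1;-0.42 -0.77 0 1;-0.42 -0.77 0 1;-0.42 -0.77 0 1;-0.42 -0.77 0 1;-0.42 -0.77 0 1;-0.42 -0.77 0 1;-0.42 -0.77 0 1", "gripper": 87}}

```text
time_s: 0.98
tcp_pos: [0.5191, -0.1933, 0.2223]
ee_rot: [[0.769, -0.639, -0.001], [-0.639, -0.769, 0.0], [-0.001, 0.0, -1.0]]
wrist_force: [-0.5, 0.4, 0.2]
gripper_width: 0.998
gripper_force: 0.0
```

Emit:
{"name": "move_arm", "arguments": {"targets": "0 0 0 0.7;0 0 0 0.7;0 0 0 0;0 0 0 0"}}

```text
time_s: 1.32
tcp_pos: [0.5198, -0.1925, 0.2223]
ee_rot: [[0.838, -0.546, -0.0], [-0.546, -0.838, 0.0], [-0.0, 0.0, -1.0]]
wrist_force: [0.5, -1.0, -0.3]
gripper_width: 1.003
gripper_force: 0.0
```

```bash
python3 - <<'E'
from h import *
import pickle
s=sense();print(s['tcp_pos'],s['ee_rot'].round(3).tolist(),s['joints'].round(1),s['wrist_force'])
a=cam('wrist');b=cam('scene')
pickle.dump(a,open('w1.pkl','wb'));pickle.dump(b,open('s1.pkl','wb'))
cv2.imwrite('pics/w1.png',np.hstack([a['image'][:, :]]))
sc=cv2.resize(b['image'][140:280,310:470],None,fx=4,fy=4,interpolation=2)
cv2.imwrite('pics/s1.png',sc)
E
```

```text
[ 0.5197815  -0.19249401  0.22232915] [[0.838, -0.546, -0.0], [-0.546, -0.838, 0.0], [-0.0, 0.0, -1.0]] [ -3.6  15.2  -9.6  -0.  -65.2  60.5] [ 0.53228338 -0.99940284 -0.28589632]
```

View pics/w1.png

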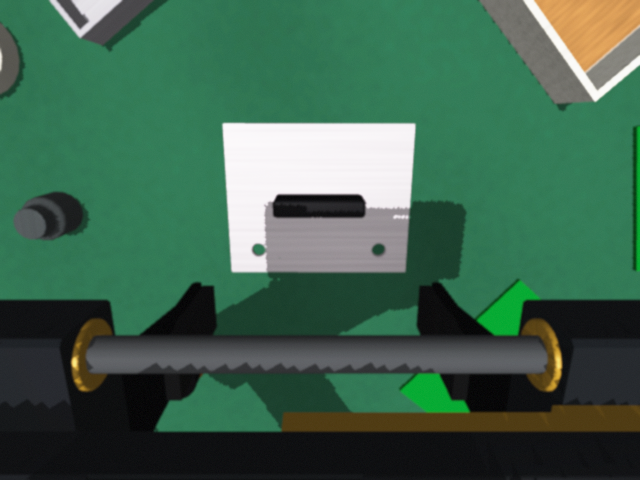

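View pics/s1.png

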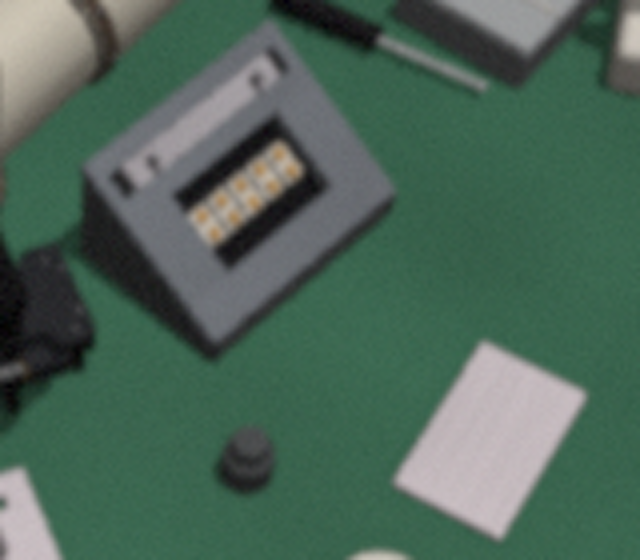

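Wrist view: plate corners (223,124), (415,123), (407,271), (232,271), holes (259,249) and (378,249), handle about (319,206). Scene crop: face corners (270,20), (85,168), (215,347), (395,190), and pins near (152,162) and (258,78).

```bash
python3 - <<'E'
from h import *
import pickle
w=pickle.load(open('w1.pkl','rb'));S=pickle.load(open('s1.pkl','rb'));D=pickle.load(open('side0.pkl','rb'))
q=np.array([onz(w,u,v,.005) for u,v in [(223,124),(415,123),(407,271),(232,271)]])[:,:2]
print('ctr',q.mean(0),np.linalg.norm(np.roll(q,-1,0)-q,axis=1))
h=np.array([onz(w,u,v,.004) for u,v in [(259,249),(378,249)]])[:,:2]
d=h[1]-h[0];print('holes',h.mean(0),np.linalg.norm(d),np.degrees(np.arctan2(d[1],d[0])))
d/=np.linalg.norm(d);n=np.array([d[1],-d[0]]);
print('origin from holes',h.mean(0)+.0475*n,h.mean(0)-.0475*n)
hm=[onz(w,u,v,.039)[:2] for u,v in [(274,197),(363,197)]];print('handle top far edge',np.mean(hm,0),np.linalg.norm(hm[1]-hm[0]))
cr=[(270,20),(85,168),(215,347),(395,190)]
F=np.array([onz(S,310+u/4,140+v/4,z) for (u,v),z in zip(cr,[.115,.115,.03,.03])])
print(F.round(4).tolist(),np.linalg.norm(np.roll(F,-1,0)-F,axis=1),F.mean(0))
x=F[0]+F[1]-F[2]-F[3];print('box x deg from face',np.degrees(np.arctan2(x[1],x[0])), [np.degrees(np.arctan2(*(F[i]-F[j])[1::-1])) for i,j in((0,1),(3,2))])
# side: same corners
k=(540/120)*(800/925);k2=(562/125)*(502/580)
cs=[(508,78),(768,42),(655,365),(360,372)]
z=[.03,.115,.115,.03]
G=np.array([onz(D,250+(u-333)/k,270+v/k2,zz) for (u,v),zz in zip(cs,z)])
print('side',G.round(4).tolist(),G.mean(0),np.linalg.norm(np.roll(G,-1,0)-G,axis=1))
E
```

```text
ctr [ 0.52034812 -0.19731984] [0.16917213 0.13921665 0.17091593 0.13832311]
holes [ 0.481198  -0.1710745] 0.11467499868931039 -123.09422587210908
origin from holes [ 0.44140375 -0.14513866] [ 0.52099226 -0.19701033]
handle top far edge [ 0.52944107 -0.20214526] 0.07502153540877926
[[0.4612, 0.3093, 0.115], [0.4308, 0.1024, 0.115], [0.575, 0.0774, 0.03], [0.6051, 0.2876, 0.03]] [0.20906418 0.16925422 0.21229115 0.16847397] [0.51803177 0.19415571 0.0725    ]
box x deg from face 170.7876242759759 [np.float64(81.63802881520436), np.float64(81.86886188662572)]
side [[0.5627, 0.0823, 0.03], [0.4182, 0.109, 0.115], [0.4487, 0.3159, 0.115], [0.5969, 0.2875, 0.03]] [0.50663988 0.19866014 0.0725    ] [0.16977966 0.20913192 0.17309687 0.20804204]
```

Emit:
{"name": "move_arm", "arguments": {"targets": "0.05 -0.18 -1 0;0 0 -1 0;0 0 -1 0;0 0 -1 0;0 0 -1 0;0 0 -1 0;0 0 -0.7 0;0 0 0 0;0 0 0 0;0 0 0 0"}}

```text
time_s: 2.25
tcp_pos: [0.5224, -0.197, 0.0562]
ee_rot: [[0.839, -0.544, 0.002], [-0.544, -0.839, -0.001], [0.002, -0.001, -1.0]]
wrist_force: [0.4, 0.1, 0.6]
gripper_width: 1.001
gripper_force: 0.0
```

Emit:
{"name": "move_arm", "arguments": {"targets": "0 0 -0.15 0;0 0 -0.15 0;0 0 -0.1 0;0 0 -0.1 0;0 0 -0.1 0;0 0 0 0;0 0 0 0"}}

```text
time_s: 2.83
tcp_pos: [0.5211, -0.197, 0.0399]
ee_rot: [[0.839, -0.545, -0.0], [-0.545, -0.839, -0.0], [-0.0, 0.0, -1.0]]
wrist_force: [1.0, -0.7, 0.3]
gripper_width: 1.0
gripper_force: 0.0
```

Emit:
{"name": "move_arm", "arguments": {"targets": "0 0 -0.1 0;0 0 -0.1 0;0 0 -0.1 0;0 0 0 0"}}

```text
time_s: 3.17
tcp_pos: [0.5208, -0.1969, 0.0319]
ee_rot: [[0.839, -0.545, -0.001], [-0.545, -0.839, 0.0], [-0.001, 0.0, -1.0]]
wrist_force: [0.6, 0.6, 0.4]
gripper_width: 1.001
gripper_force: 0.0
```

Emit:
{"name": "move_arm", "arguments": {"targets": "0 0 -0.1 0;0 0 -0.2 0;0 0 -0.2 0;0 0 -0.2 0;0 0 -0.15 0;0 0 0 0;0 0 0 0"}}

```text
time_s: 3.75
tcp_pos: [0.521, -0.197, 0.0109]
ee_rot: [[0.839, -0.545, -0.001], [-0.545, -0.839, 0.0], [-0.001, 0.0, -1.0]]
wrist_force: [-0.1, 0.2, -0.5]
gripper_width: 1.004
gripper_force: 0.0
```

Emit:
{"name": "move_arm", "arguments": {"targets": "0 0 0 0;0 0 0 0;0 0 0 0;0 0 0 0;0 0 0 0;0 0 0 0", "gripper": 60}}

```text
time_s: 4.25
tcp_pos: [0.5215, -0.197, 0.0115]
ee_rot: [[0.839, -0.545, 0.001], [-0.545, -0.839, -0.0], [0.001, -0.0, -1.0]]
wrist_force: [0.3, 0.8, -0.1]
gripper_width: 0.915
gripper_force: 30.0
```

Emit:
{"name": "move_arm", "arguments": {"targets": "0 0 0.3 0;0 0 0.7 0;0 0 1 0;0 0 1 0;0 0 1 0;0 0 1 0;0 0 1 0;0 0 1 0;0 0 0 0;0 0 0 0"}}

```text
time_s: 5.08
tcp_pos: [0.5212, -0.1968, 0.1873]
ee_rot: [[0.838, -0.545, 0.002], [-0.545, -0.838, 0.001], [0.002, -0.002, -1.0]]
wrist_force: [-0.3, 1.1, -4.2]
gripper_width: 0.917
gripper_force: 30.0
```

Emit:
{"name": "move_arm", "arguments": {"targets": "-0.2 0.75 0.68 0.49;-0.2 0.75 0.68 0.49;-0.2 0.75 0.68 0.49;-0.2 0.75 0.68 0.49;-0.2 0.75 0.68 0.49;-0.2 0.75 0.68 0.49;-0.2 0.75 0.68 0.49;-0.2 0.75 0.68 0.49;-0.2 0.75 0.68 0.49;-0.2 0.75 0.68 0.49"}}

```text
time_s: 5.92
tcp_pos: [0.4696, -0.0086, 0.3544]
ee_rot: [[0.989, -0.146, -0.006], [-0.146, -0.989, -0.0], [-0.006, 0.001, -1.0]]
wrist_force: [0.3, 0.3, -3.4]
gripper_width: 0.919
gripper_force: 30.0
```

Emit:
{"name": "move_arm", "arguments": {"targets": "-0.5 0.8 0 0;-0.5 0.8 0 0;-0.5 0.8 0 0;-0.5 0.8 0 0;-0.5 0.8 0 0;-0.5 0.8 0 0;-0.5 0.8 0 0;-0.5 0.8 0 0;-0.5 0.8 0 0;-0.5 0.8 0 0"}}

```text
time_s: 6.75
tcp_pos: [0.3444, 0.1907, 0.3539]
ee_rot: [[0.989, -0.148, -0.004], [-0.148, -0.989, -0.003], [-0.004, 0.004, -1.0]]
wrist_force: [-0.2, 0.3, -3.0]
gripper_width: 0.911
gripper_force: 30.0
```

Emit:
{"name": "move_arm", "arguments": {"targets": "0 0 0 0;0 0 0 0;0 0 0 0;0 0 0 0"}}

```text
time_s: 7.08
tcp_pos: [0.3461, 0.1898, 0.3553]
ee_rot: [[0.989, -0.149, -0.002], [-0.149, -0.989, -0.002], [-0.001, 0.002, -1.0]]
wrist_force: [-0.1, -0.0, -4.4]
gripper_width: 0.914
gripper_force: 30.0
```

```bash
python3 - <<'E'
from h import *
import pickle
s=sense();print(s['tcp_pos'],s['ee_rot'].round(3).tolist(),s['joints'].round(1),s['wrist_force'],s['gripper_width'])
a=cam('wrist');b=cam('side')
pickle.dump(a,open('w2.pkl','wb'));pickle.dump(b,open('d2.pkl','wb'))
cv2.imwrite('pics/w2.png',a['image'])
E
```

```text
[0.34609231 0.18982718 0.35528116] [[0.989, -0.149, -0.002], [-0.149, -0.989, -0.002], [-0.001, 0.002, -1.0]] [ 52.6  -5.7 -14.   -0.  -81.8  28.8] [-0.13841144 -0.02067425 -4.35567801] 0.9140259608649111
```

View pics/w2.png

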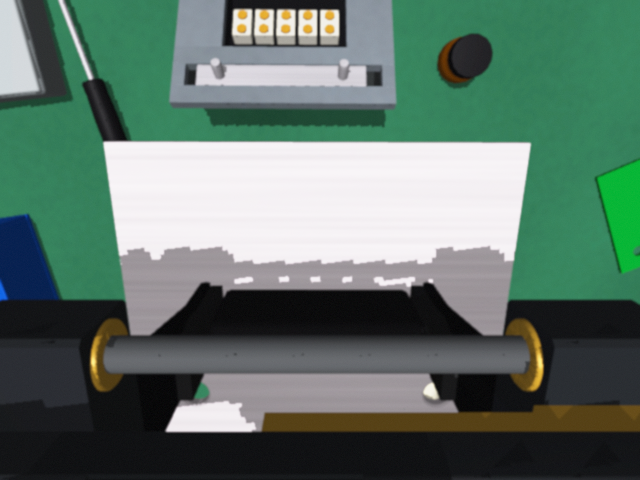

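The wrist view shows the box's back edge from (171,104) to (395,106) and two pins near (217,67) and (344,68), with the held cover level below them. I enlarge the pins.

```bash
python3 - <<'E'
from h import *
import pickle
a=pickle.load(open('w2.pkl','rb'))['image']
L=cv2.resize(a[40:115,160:260],None,fx=4,fy=4,interpolation=2);R=cv2.resize(a[40:115,310:410],None,fx=4,fy=4,interpolation=2)
D=pickle.load(open('d2.pkl','rb'))['image']
B=cv2.resize(D[270:400,250:380],(0,0),fx=2.15,fy=2.15,interpolation=2)
o=np.zeros((590,800,3),np.uint8);o[:300,:400]=L;o[:300,400:]=R;o[305:305+B.shape[0],:B.shape[1]]=B
cv2.imwrite('pics/z.png',o)
E
```

```text
(no output)
```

View pics/z.png

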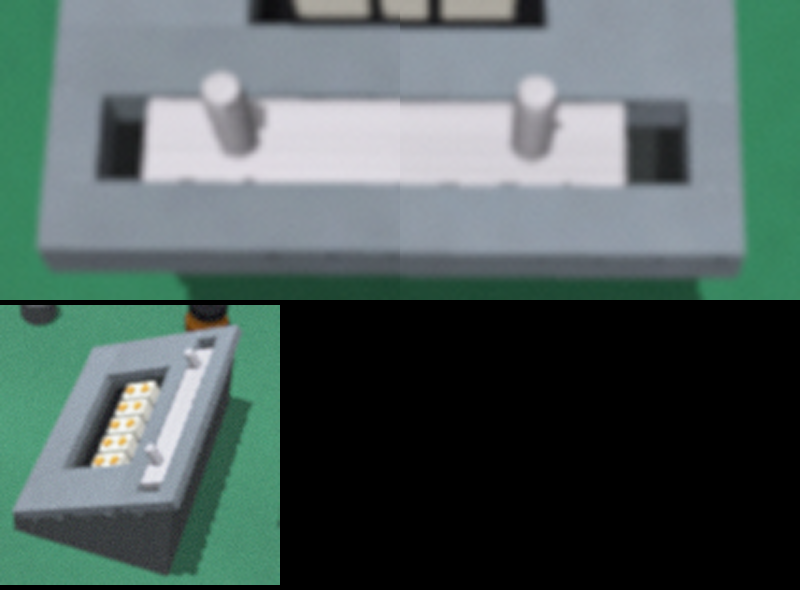

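```bash
python3 - <<'E'
from h import *
import pickle
w=pickle.load(open('w2.pkl','rb'))
t=np.array([onz(w,u,v,.1158) for u,v in [(214.9,60.1),(343.9,61.6)]])
e=np.array([onz(w,u,v,.115) for u,v in [(169.1,101.4),(395.4,102.9)]])
for n,P in(('tips',t),('edge',e)):
    d=P[0]-P[1];print(n,P.round(4).tolist(),P.mean(0).round(4),np.linalg.norm(d),np.degrees(np.arctan2(d[1],d[0])))
a=np.radians(81.2+90) ;d=t[0]-t[1];a=np.arctan2(d[1],d[0])+np.pi/2
d2=e[0]-e[1];a2=np.arctan2(d2[1],d2[0])+np.pi/2;print('x angle',np.degrees([a,a2]))
a=(a+2*a2)/3
X=np.array([np.cos(a),np.sin(a),0]);Y=np.array([-X[1],X[0],0])
print('tip minus edge in box axes',(t.mean(0)-e.mean(0))@X,(t.mean(0)-e.mean(0))@Y,'expect -34.5, p')
print('face ctr from edge',e.mean(0)-.0736*X, 'from tips x',t.mean(0)-X*(.0555*.866-.009))
E
```

```text
tips [[0.4841, 0.2592, 0.1158], [0.4657, 0.1453, 0.1158]] [0.4749 0.2023 0.1158] 0.11541320385454672 80.866117572572
edge [[0.456, 0.3087, 0.115], [0.4238, 0.1028, 0.115]] [0.4399 0.2058 0.115 ] 0.2083948602095728 81.10933869152134
x angle [170.86611757 171.10933869]
tip minus edge in box axes -0.0350709511760156 -0.0020038211719687906 expect -34.5, p
face ctr from edge [0.51263534 0.19427734 0.115     ] from tips x [0.51347525 0.19617337 0.1158    ]
```

Pin tips measure 115.4 mm apart (116 expected), 35 mm from the back edge (34.5 expected), so p ≈ -2 mm and box x is at 171.0°. I will pre-tilt the cover by pressing its plain upper part on the pin tips, offset 15 mm sideways. The handle pivots about the pads.

Emit:
{"name": "move_arm", "arguments": {"targets": "0.93 0.09 0 -0.08;0.93 0.09 0 0;0.93 0.09 0 0;0.93 0.09 0 0;0.93 0.09 0 0;0.93 0.09 0 0;0.93 0.09 0 0;0.93 0.09 0 0;0 0 -0.5 0;0 0 -1 0"}}

```text
time_s: 8.02
tcp_pos: [0.5354, 0.2084, 0.3202]
ee_rot: [[0.988, -0.157, 0.005], [-0.157, -0.988, 0.002], [0.005, -0.003, -1.0]]
wrist_force: [-0.3, 0.9, -3.2]
gripper_width: 0.919
gripper_force: 30.0
```

Emit:
{"name": "move_arm", "arguments": {"targets": "0 0 -1 0;0 0 -1 0;0 0 -1 0;0 0 -1 0;0 0 -1 0;0 0 -1 0;0 0 -0.5 0;0 0 -0.3 0;0 0 0 0;0 0 0 0"}}

```text
time_s: 8.85
tcp_pos: [0.533, 0.2083, 0.1491]
ee_rot: [[0.988, -0.155, 0.001], [-0.155, -0.988, -0.0], [0.001, 0.0, -1.0]]
wrist_force: [-0.3, 0.4, -2.2]
gripper_width: 0.917
gripper_force: 30.0
```

Emit:
{"name": "move_arm", "arguments": {"targets": "0 0 0 0;0 0 0 0"}}

```text
time_s: 9.02
tcp_pos: [0.5331, 0.2089, 0.1503]
ee_rot: [[0.988, -0.155, 0.003], [-0.155, -0.988, 0.002], [0.002, -0.002, -1.0]]
wrist_force: [-0.0, 0.3, -3.8]
gripper_width: 0.917
gripper_force: 30.0
```

Emit:
{"name": "move_arm", "arguments": {"targets": "0 0 -0.3 0;0 0 -0.2 0;0 0 -0.2 0;0 0 -0.1 0;0 0 -0.1 0;0 0 -0.1 0;0 0 0 0"}}

```text
time_s: 9.6
tcp_pos: [0.5333, 0.2084, 0.1245]
ee_rot: [[0.988, -0.154, 0.002], [-0.154, -0.988, -0.0], [0.002, -0.0, -1.0]]
wrist_force: [2.4, -2.0, 1.4]
gripper_width: 0.918
gripper_force: 30.0
```

Emit:
{"name": "move_arm", "arguments": {"targets": "0 0 -0.06 0;0 0 -0.06 0;0 0 -0.06 0;0 0 0 0"}}

```text
time_s: 9.93
tcp_pos: [0.5336, 0.2089, 0.1198]
ee_rot: [[0.988, -0.154, 0.003], [-0.154, -0.988, 0.001], [0.003, -0.001, -1.0]]
wrist_force: [3.8, -2.4, 2.6]
gripper_width: 0.918
gripper_force: 30.0
```

The cover is tilting under a few newtons. I continue.

Emit:
{"name": "move_arm", "arguments": {"targets": "0 0 -0.08 0;0 0 -0.08 0;0 0 -0.08 0;0 0 -0.08 0;0 0 0 0"}}

```text
time_s: 10.35
tcp_pos: [0.5339, 0.2092, 0.1117]
ee_rot: [[0.988, -0.154, 0.004], [-0.154, -0.988, 0.002], [0.003, -0.002, -1.0]]
wrist_force: [5.1, -2.7, 1.5]
gripper_width: 0.917
gripper_force: 30.0
```

Emit:
{"name": "move_arm", "arguments": {"targets": "0 0 -0.08 0;0 0 -0.08 0;0 0 -0.08 0;0 0 -0.08 0;0 0 0 0"}}

```text
time_s: 10.77
tcp_pos: [0.5337, 0.2091, 0.1034]
ee_rot: [[0.988, -0.154, 0.003], [-0.154, -0.988, 0.002], [0.003, -0.002, -1.0]]
wrist_force: [5.9, -1.8, 1.4]
gripper_width: 0.918
gripper_force: 30.0
```

Emit:
{"name": "move_arm", "arguments": {"targets": "0 0 -0.08 0;0 0 -0.08 0;0 0 -0.04 0;0 0 0 0;0 0 0 0"}}

```text
time_s: 11.18
tcp_pos: [0.5331, 0.2092, 0.0983]
ee_rot: [[0.988, -0.155, 0.002], [-0.155, -0.988, 0.001], [0.002, -0.002, -1.0]]
wrist_force: [5.9, -0.5, 0.6]
gripper_width: 0.916
gripper_force: 30.0
```

```bash
python3 - <<'E'
from h import *
import pickle
s=sense();print(s['tcp_pos'],s['wrist_force'],s['moment'])
a=cam('wrist');b=cam('side')
pickle.dump((s,a,b),open('t.pkl','wb'))
B=cv2.resize(b['image'][200:410,220:420],(0,0),fx=2.8,fy=2.8,interpolation=2)
cv2.imwrite('pics/t.png',B)
E
```

```text
[0.53309197 0.2092437  0.09825579] [ 5.93158467 -0.45325087  0.62201717] [-0.33354098 -1.33250991  0.10231548]
```

View pics/t.png

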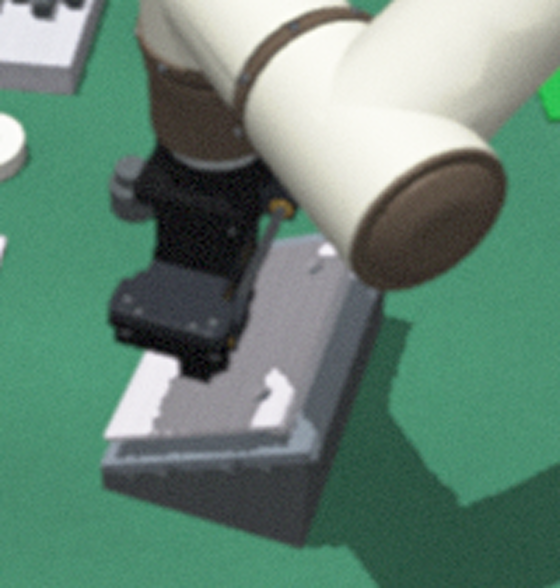

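The cover now lies parallel to the face on the pin tips, with about 30° of tilt by geometry. I lift 3 mm and shift back over the pins.

Emit:
{"name": "move_arm", "arguments": {"targets": "0 0 0.14 0;0 0 0 0;-0.02 -0.2 0 0;-0.02 -0.2 0 0;-0.01 -0.23 0 0;0 0 0 0;0 0 0 0;0 0 0 0"}}

```text
time_s: 11.95
tcp_pos: [0.531, 0.1926, 0.1018]
ee_rot: [[0.988, -0.155, -0.0], [-0.155, -0.988, 0.0], [-0.0, -0.0, -1.0]]
wrist_force: [0.8, 0.7, -3.2]
gripper_width: 0.918
gripper_force: 30.0
```

```bash
python3 - <<'E'
from h import *
s=sense();print(s['tcp_pos'],s['wrist_force'],s['moment'],np.degrees(np.arctan2(*s['ee_rot'][[1,0],0])))
E
```

```text
[0.53095398 0.19260947 0.10176221] [ 0.77502487  0.67055739 -3.2187486 ] [-0.00739943 -0.03732152  0.00307945] -8.922509938894231
```

Emit:
{"name": "move_arm", "arguments": {"targets": "0.03 0.03 0 0;-0.02 0 -0.04 0;-0.02 0 -0.04 0;-0.02 0 -0.04 0;-0.02 0 -0.04 0;0 0 0 0;0 0 0 0"}}

```text
time_s: 12.53
tcp_pos: [0.5304, 0.1938, 0.0985]
ee_rot: [[0.988, -0.155, 0.002], [-0.155, -0.988, 0.001], [0.001, -0.001, -1.0]]
wrist_force: [1.5, -1.2, 0.5]
gripper_width: 0.915
gripper_force: 30.0
```

Emit:
{"name": "move_arm", "arguments": {"targets": "-0.02 0.01 -0.04 0;-0.02 0 -0.04 0;-0.02 0 -0.03 0;0 0 0 0;0 0 0 0"}}

```text
time_s: 12.95
tcp_pos: [0.5298, 0.1939, 0.0958]
ee_rot: [[0.988, -0.154, 0.003], [-0.154, -0.988, 0.001], [0.003, -0.001, -1.0]]
wrist_force: [6.1, -3.1, 1.1]
gripper_width: 0.917
gripper_force: 30.0
```

The forces say the cover is riding on the pin tips, so I look at the holes.

```bash
python3 - <<'E'
from h import *
import pickle
a=cam('wrist');b=cam('side');c=cam('scene');pickle.dump((sense(),a,b,c),open('u.pkl','wb'))
W=cv2.resize(a['image'][340:480,130:500],(800,303),interpolation=2)
B=cv2.resize(b['image'][275:375,290:380],(268,297),interpolation=2)
C=cv2.resize(c['image'][135:215,325:465],(520,297),interpolation=2)
cv2.imwrite('pics/u.png',np.vstack([W[:300],np.hstack([B,C,np.zeros((297,12,3),np.uint8)])]))
E
```

```text
(no output)
```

View pics/u.png

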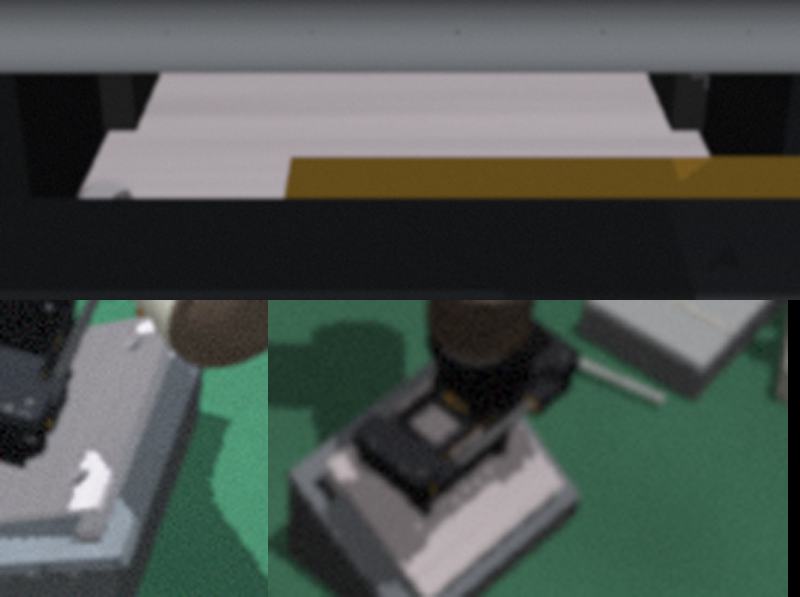

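```bash
python3 - <<'E'
from h import *
import pickle
s,a,b,c=pickle.load(open('u.pkl','rb'))
g=cv2.cvtColor(a['image'],cv2.COLOR_BGR2GRAY)
print('cols 160..198');print('\n'.join(f'{r} '+' '.join(f'{v:3d}' for v in g[r,160:198]) for r in range(418,434)))
# predicted hole centres & pin tips in image for 30deg tilt
th=np.radians(30);X=np.array([np.cos(np.radians(171)),np.sin(np.radians(171)),0]);Z=np.array([0,0,1.]);Y=np.cross(Z,X)
xs=X*np.cos(th)+Z*.5;zs=-X*.5+Z*np.cos(th)
P=s['tcp_pos']+.019*Z
for sy in(-1,1):
  for d in(28,30,32):
    print(sy,d,'hole top low edge',np.round(proj(a,P+(.005-.030)*zs+.041*xs+sy*.058*Y+0*zs),1),'hole ctr',np.round(proj(a,P-.025*zs+.0475*xs+sy*.058*Y),1)) if d==30 else 0
for t in([.4841,.2592,.1158],[.4657,.1453,.1158]): print('tip',np.round(proj(a,t),1))
E
```

```text
cols 160..198
418  11   8   7  11   9  11  11   9  11  12  32  76 123 155 163 166 164 165 165 167 164 165 165 164 166 164 165 165 166 164 164 165 166 163 164 165 163 165
419  12  11   9  11   8   9  11   8  10  20  54 101 142 161 166 165 165 165 164 165 166 166 164 166 164 166 166 166 165 165 164 164 165 164 167 165 166 166
420   9  10   9   8  10   7  10   8  10  33  76 122 154 165 167 166 166 163 166 165 165 164 166 167 167 165 165 167 165 167 167 166 167 167 166 166 168 167
421   9   8  11   7   9   9  10  11  20  53 101 142 159 164 163 164 165 165 164 165 166 163 167 165 167 166 166 166 165 166 168 166 168 168 166 167 166 167
422   9  12   8  10   9   7  12  13  33  74 122 153 161 163 161 163 162 163 162 163 163 162 164 163 163 165 166 167 166 166 165 165 167 165 168 165 167 167
423  12  10   9  13   9   8   9  19  50  98 137 155 160 159 159 159 158 157 157 157 159 159 160 161 162 163 162 164 165 166 165 164 165 165 166 167 165 166
424   8   8  11   6  10  10  13  33  71 119 147 155 155 156 156 153 154 154 154 152 154 155 155 156 158 160 162 162 164 165 164 164 166 165 167 167 16
[... 866 characters left out ...]
140 138 133 119 103  90  84  82  79  78  88 110 131 149 154 156 155 156 155
431  16  15  15  18  20  34  59  79  93  99 102 101 102 104 102 103 102 102 101 102 101  95  80  68  61  59  60  57  57  63  75  94 106 112 115 115 116 115
432  16  19  21  19  23  25  35  44  47  53  54  53  50  55  53  52  51  53  52  52  52  47  41  36  34  31  35  34  32  35  40  47  53  56  57  59  58  58
433  21  21  23  19  20  23  18  22  23  24  23  25  24  25  24  22  23  26  23  22  25  25  20  21  19  23  22  23  21  22  19  22  23  24  22  23  25  25
-1 30 hole top low edge [174.8 430.9] hole ctr [173.5 447.9]
1 30 hole top low edge [452.5 431.8] hole ctr [453.7 448.7]
tip [176.4 449.3]
tip [452.5 450.8]
```

```bash
cat >> h.py <<'E'
_a=np.radians(171);X=np.array([np.cos(_a),np.sin(_a),0]);Z=np.array([0,0,1.]);Y=np.cross(Z,X)
xs=X*np.cos(np.pi/6)+Z*.5;zs=-X*.5+Z*np.cos(np.pi/6)
T=np.array([.4749,.2023,.1158])
E
python3 - <<'E'
from h import *
import pickle
s,a,b,c=pickle.load(open('u.pkl','rb'))
tl=np.array([.4841,.2592,.1158])
for off in(.003,.005,.007):
  for px in((177,422.7),(190.3,429),(188,426.5)):
    o,d=ray(a,*px);q=o+d*(((tl+off*zs-o)@zs)/(d@zs));r=(q-tl)*1e3
    print(off,px,'xs',round(r@xs,1),'Y',round(r@Y,1))
s2=sense();print(s2['wrist_force'],s2['moment'])
E
```

```text
0.003 (177, 422.7) xs -10.9 Y 0.3
0.003 (190.3, 429) xs -8.4 Y 6.0
0.003 (188, 426.5) xs -9.4 Y 5.0
0.005 (177, 422.7) xs -11.2 Y 0.9
0.005 (190.3, 429) xs -8.8 Y 6.6
0.005 (188, 426.5) xs -9.8 Y 5.6
0.007 (177, 422.7) xs -11.6 Y 1.6
0.007 (190.3, 429) xs -9.2 Y 7.2
0.007 (188, 426.5) xs -10.2 Y 6.2
[ 4.96495953 -1.900187    1.0130346 ] [-0.88982333 -1.13169302  0.07772334]
```

The hole edge in view sits about 4.7 mm down-slope of the pin and about 1.2 mm aside, because the cover crept in the pads while tilting. I lift 3 mm and shift by that amount.

Emit:
{"name": "move_arm", "arguments": {"targets": "0.06 -0.01 0.11 0;0 0 0 0;-0.08 0.04 0.05 0;-0.07 0.03 0.04 0;0 0 0 0;0 0 0 0;0 0 0 0"}}

```text
time_s: 13.68
tcp_pos: [0.5256, 0.1953, 0.0999]
ee_rot: [[0.988, -0.155, -0.001], [-0.155, -0.988, -0.0], [-0.0, 0.0, -1.0]]
wrist_force: [0.1, -0.0, -3.4]
gripper_width: 0.917
gripper_force: 30.0
```

Emit:
{"name": "move_arm", "arguments": {"targets": "-0.02 0 -0.035 0;-0.02 0 -0.035 0;-0.02 0.01 -0.035 0;0 0 0 0;0 0 0 0"}}

```text
time_s: 14.1
tcp_pos: [0.5244, 0.1955, 0.0973]
ee_rot: [[0.988, -0.155, -0.0], [-0.155, -0.988, -0.0], [-0.0, 0.0, -1.0]]
wrist_force: [-0.4, 0.2, -3.7]
gripper_width: 0.919
gripper_force: 30.0
```

Emit:
{"name": "move_arm", "arguments": {"targets": "-0.02 0 -0.035 0;-0.02 0 -0.035 0;-0.02 0.01 -0.035 0;0 0 0 0;0 0 0 0"}}

```text
time_s: 14.52
tcp_pos: [0.5229, 0.1958, 0.0947]
ee_rot: [[0.988, -0.155, -0.0], [-0.155, -0.988, -0.0], [-0.0, 0.0, -1.0]]
wrist_force: [0.7, 0.2, -2.6]
gripper_width: 0.916
gripper_force: 30.0
```

It is going in freely. I continue along the face normal.

Emit:
{"name": "move_arm", "arguments": {"targets": "-0.02 0 -0.035 0;-0.02 0 -0.035 0;-0.02 0.01 -0.035 0;0 0 0 0;0 0 0 0"}}

```text
time_s: 14.93
tcp_pos: [0.5214, 0.196, 0.0921]
ee_rot: [[0.988, -0.155, -0.0], [-0.155, -0.988, -0.0], [-0.0, 0.0, -1.0]]
wrist_force: [0.2, -0.4, -4.2]
gripper_width: 0.92
gripper_force: 30.0
```

Emit:
{"name": "move_arm", "arguments": {"targets": "-0.02 0 -0.035 0;-0.02 0 -0.035 0;-0.02 0.01 -0.035 0;0 0 0 0;0 0 0 0"}}

```text
time_s: 15.35
tcp_pos: [0.5199, 0.1963, 0.0895]
ee_rot: [[0.988, -0.155, -0.0], [-0.155, -0.988, -0.0], [-0.0, 0.0, -1.0]]
wrist_force: [0.3, -0.7, -3.6]
gripper_width: 0.915
gripper_force: 30.0
```

Emit:
{"name": "move_arm", "arguments": {"targets": "-0.02 0 -0.035 0;-0.02 0 -0.035 0;-0.02 0 -0.035 0;0 0 0 0;0 0 0 0"}}

```text
time_s: 15.77
tcp_pos: [0.5184, 0.1962, 0.0868]
ee_rot: [[0.988, -0.155, -0.0], [-0.155, -0.988, -0.0], [-0.0, 0.0, -1.0]]
wrist_force: [-0.8, -0.1, -3.1]
gripper_width: 0.915
gripper_force: 30.0
```

Emit:
{"name": "move_arm", "arguments": {"targets": "-0.02 0 -0.035 0;-0.02 0.01 -0.035 0;0 0 0 0;0 0 0 0"}}

```text
time_s: 16.1
tcp_pos: [0.518, 0.1966, 0.0856]
ee_rot: [[0.988, -0.155, 0.001], [-0.155, -0.988, 0.0], [0.001, -0.0, -1.0]]
wrist_force: [0.9, -1.3, -0.0]
gripper_width: 0.916
gripper_force: 30.0
```

Emit:
{"name": "move_arm", "arguments": {"targets": "-0.02 0 -0.035 0;0 0 0 0;0 0 0 0"}}

```text
time_s: 16.35
tcp_pos: [0.5176, 0.1967, 0.085]
ee_rot: [[0.988, -0.154, 0.002], [-0.154, -0.988, 0.001], [0.002, -0.001, -1.0]]
wrist_force: [0.6, -1.2, 2.3]
gripper_width: 0.917
gripper_force: 30.0
```

Emit:
{"name": "move_arm", "arguments": {"targets": "-0.01 0 -0.03 0;0 0 0 0;0 0 0 0"}}

```text
time_s: 16.6
tcp_pos: [0.5174, 0.1969, 0.0843]
ee_rot: [[0.988, -0.154, 0.002], [-0.154, -0.988, 0.001], [0.002, -0.001, -1.0]]
wrist_force: [0.8, -0.8, 5.6]
gripper_width: 0.915
gripper_force: 30.0
```

Emit:
{"name": "move_arm", "arguments": {"targets": "-0.01 0 -0.03 0;0 0 0 0;-0.01 0 -0.03 0;0 0 0 0;0 0 0 0"}}

```text
time_s: 17.02
tcp_pos: [0.5178, 0.197, 0.0842]
ee_rot: [[0.988, -0.153, 0.004], [-0.153, -0.988, 0.001], [0.004, -0.001, -1.0]]
wrist_force: [0.8, -2.0, 11.4]
gripper_width: 0.917
gripper_force: 30.0
```

Emit:
{"name": "move_arm", "arguments": {"targets": "0 0 -0.04 0;0 0 0 0;0 0 -0.04 0;0 0 0 0;0 0 0 0"}}

```text
time_s: 17.43
tcp_pos: [0.5188, 0.1972, 0.0836]
ee_rot: [[0.988, -0.152, 0.006], [-0.152, -0.988, 0.001], [0.006, -0.002, -1.0]]
wrist_force: [0.8, -3.5, 16.7]
gripper_width: 0.918
gripper_force: 30.0
```

```bash
python3 - <<'E'
from h import *
import pickle
s=sense();print(s['tcp_pos'],s['wrist_force'],s['moment'])
b=cam('side');c=cam('scene');a=cam('wrist')
B=cv2.resize(b['image'][260:390,245:385],(420,390),interpolation=2)
C=cv2.resize(c['image'][135:235,325:422],(378,390),interpolation=2)
W=cv2.resize(a['image'][100:300,0:640],(640,200))
cv2.imwrite('pics/v.png',np.vstack([np.hstack([B,C]),np.hstack([W,np.zeros((200,158,3),np.uint8)])]))
E
```

```text
[0.51882588 0.19718804 0.0835762 ] [ 0.78364359 -3.53078293 16.7051969 ] [-1.27530395 -0.15955761  0.04109682]
```

View pics/v.png

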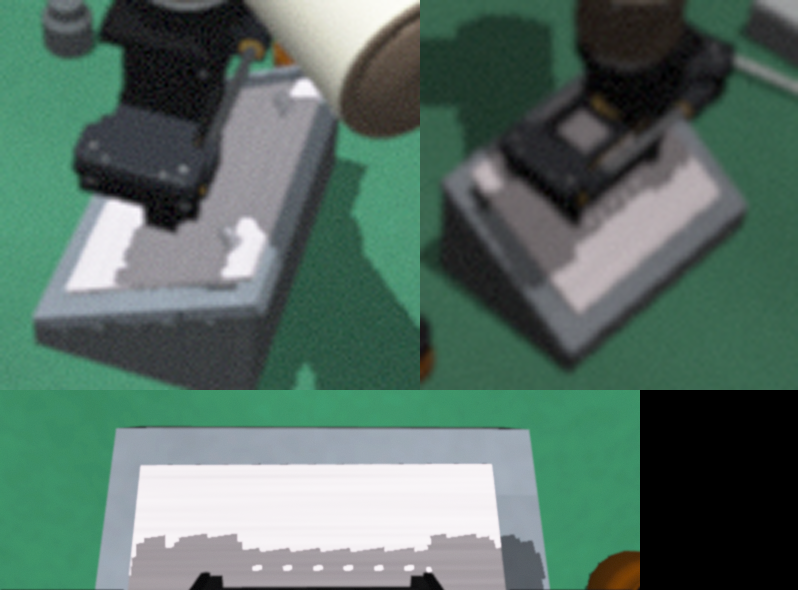

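It looks flat on the face with both pins through. I check the seating numerically from the plate's lower edge width and position.

```bash
cat > chk.py <<'E'
from h import *
from scipy.optimize import least_squares
a=cam('wrist');g=cv2.cvtColor(a['image'],cv2.COLOR_BGR2GRAY);s=a['image'].astype(int)
hsv=cv2.cvtColor(a['image'],cv2.COLOR_BGR2HSV)
def fit(m,side):   # lines of boundary of mask
    return m
pl=((g>195)).astype(np.uint8);pl[230:]=0
n,l,st,_=cv2.connectedComponentsWithStats(pl);i=1+np.argmax(st[1:,4]);pl=l==i
bx=(hsv[...,1]<75).astype(np.uint8);bx[240:]=0
n,l,st,_=cv2.connectedComponentsWithStats(bx);i=l[160,300];bx=l==i
def corners(m,r0):
    cols=np.where(m.any(0))[0];top=m.argmax(0);c=[x for x in cols if cols[0]+25<x<cols[-1]-25]
    t=np.polyfit(c,top[c]-.5,1)
    rr=np.arange(int(top[c].mean())+4,int(top[c].mean())+r0)
    L=np.polyfit(rr,[np.where(m[r])[0][0]-.5 for r in rr],1);R=np.polyfit(rr,[np.where(m[r])[0][-1]+.5 for r in rr],1)
    out=[]
    for k in(L,R):
        u=(k[0]*t[1]+k[1])/(1-k[0]*t[0]);out.append((u,t[0]*u+t[1]))
    return np.array(out)
P=corners(pl,40);B=corners(bx,28);print('plate',P.round(1).tolist(),'box',B.round(1).tolist())
# predicted, home with p=-2
C=T-.018*zs-.0475*xs-.008*xs   # face centre at y=p
p=-.002
for dz in(0,.003):
  print(dz,'pred plate',[np.round(proj(a,C+(.008-.070)*xs+(.005+dz)*zs+y*Y),1).tolist() for y in(-.085,.085)])
print('pred box',[np.round(proj(a,C-.085*xs+(y-p)*Y),1).tolist() for y in(-.105,.105)])
E
python3 chk.py
```

```text
plate [[139.8, 174.8], [492.0, 173.1]] box [[115.9, 136.2], [528.5, 137.2]]
0 pred plate [[141.7, 175.0], [495.9, 176.7]]
0.003 pred plate [[139.1, 172.6], [498.6, 174.2]]
pred box [[114.9, 136.2], [530.8, 138.1]]
```

The plate's lower edge matches home within about 1 mm, and the box edge matches within about 2 px. One slightly firmer press, then I relax and open.

Emit:
{"name": "move_arm", "arguments": {"targets": "0 0 -0.05 0;0 0 0 0;0 0 -0.05 0;0 0 0 0;0 0 0 0;0 0 0 0;0 0 0 0"}}

```text
time_s: 18.22
tcp_pos: [0.5192, 0.1972, 0.0833]
ee_rot: [[0.988, -0.152, 0.007], [-0.152, -0.988, 0.001], [0.007, -0.002, -1.0]]
wrist_force: [-3.5, -3.7, 26.8]
gripper_width: 0.911
gripper_force: 30.0
```

Emit:
{"name": "move_arm", "arguments": {"targets": "0 0 0.05 0;0 0 0.05 0;0 0 0.05 0;0 0 0 0;0 0 0 0"}}

```text
time_s: 18.63
tcp_pos: [0.519, 0.1973, 0.0835]
ee_rot: [[0.988, -0.152, 0.006], [-0.152, -0.988, 0.002], [0.006, -0.002, -1.0]]
wrist_force: [3.6, -2.8, 8.4]
gripper_width: 0.916
gripper_force: 30.0
```

```bash
python3 chk.py; python3 -c "
from h import *
s=sense();print(s['tcp_pos'],s['wrist_force'],s['moment'])"
```

```text
plate [[139.8, 174.8], [491.9, 173.1]] box [[116.2, 136.1], [528.8, 137.7]]
0 pred plate [[142.0, 175.2], [496.2, 177.0]]
0.003 pred plate [[139.4, 172.8], [498.9, 174.5]]
pred box [[115.2, 136.3], [531.1, 138.4]]
[0.51893459 0.19725107 0.08349968] [ 3.00976699 -2.59940467  7.94753415] [-1.04526889 -1.06738925  0.173422  ]
```

Emit:
{"name": "move_arm", "arguments": {"targets": "0 0 0.04 0;0 0 0 0;0 0 0 0"}}

```text
time_s: 18.93
tcp_pos: [0.5187, 0.1973, 0.0837]
ee_rot: [[0.988, -0.152, 0.005], [-0.152, -0.988, 0.002], [0.005, -0.002, -1.0]]
wrist_force: [4.9, -2.1, 4.3]
gripper_width: 0.916
gripper_force: 30.0
```

Emit:
{"name": "move_arm", "arguments": {"targets": "0 0 0 0;0 0 0 0;0 0 0 0;0 0 0 0;0 0 0 0;0 0 0 0", "gripper": 87}}

```text
time_s: 19.43
tcp_pos: [0.5162, 0.1966, 0.0823]
ee_rot: [[0.988, -0.155, -0.0], [-0.155, -0.988, -0.0], [-0.0, 0.0, -1.0]]
wrist_force: [0.8, -1.2, 2.3]
gripper_width: 0.999
gripper_force: 1.5
```

```bash
python3 chk.py
```

```text
plate [[134.5, 170.2], [490.9, 167.4]] box [[110.4, 131.4], [528.2, 131.6]]
0 pred plate [[136.9, 170.2], [495.3, 170.9]]
0.003 pred plate [[134.2, 167.7], [498.0, 168.4]]
pred box [[109.8, 131.0], [530.5, 131.9]]
```

Emit:
{"name": "move_arm", "arguments": {"targets": "0 -0.06 0 0;0 0 0.06 0;0 0 0 0"}}

```text
time_s: 19.73
tcp_pos: [0.5152, 0.1945, 0.0833]
ee_rot: [[0.988, -0.155, -0.002], [-0.155, -0.988, -0.001], [-0.002, 0.001, -1.0]]
wrist_force: [-0.2, -0.4, 0.6]
gripper_width: 0.999
gripper_force: 0.0
```

Emit:
{"name": "move_arm", "arguments": {"targets": "0 0 0.1 0;0 0 0.1 0;0 0 0.2 0;0 0 0.2 0;0 0 0.3 0;0 0 0 0"}}

```text
time_s: 20.23
tcp_pos: [0.5173, 0.1956, 0.1083]
ee_rot: [[0.988, -0.154, 0.003], [-0.154, -0.988, 0.002], [0.003, -0.002, -1.0]]
wrist_force: [-0.3, 0.0, 0.5]
gripper_width: 1.004
gripper_force: 0.0
```

Emit:
{"name": "move_arm", "arguments": {"targets": "0 0 0.5 0;0 0 1 0;0 0 1 0;0 0 1 0;0 0 1 0;0 0 0 0;0 0 0 0;0 0 0 0"}}

```text
time_s: 20.9
tcp_pos: [0.5156, 0.1948, 0.2183]
ee_rot: [[0.988, -0.155, -0.001], [-0.155, -0.988, 0.0], [-0.001, 0.0, -1.0]]
wrist_force: [-1.0, -0.2, -0.2]
gripper_width: 0.999
gripper_force: 0.0
```

```bash
python3 - <<'E'
from h import *
a=cam('wrist');b=cam('side')
B=cv2.resize(b['image'][260:390,250:380],(400,400),interpolation=2)
cv2.imwrite('pics/x.png',np.hstack([cv2.resize(a['image'][60:360,120:520],(400,300)),np.zeros((300,0,3),np.uint8)]) if 0 else np.hstack([cv2.copyMakeBorder(a['image'][60:360,120:520],0,100,0,0,0),B]))
C=T-.018*zs-.0475*xs
for n,P in(('low edge',[C-.07*xs+.005*zs+y*Y for y in(-.085,.085)]),('up edge',[C+.07*xs+.005*zs+y*Y for y in(-.085,.085)]),('holes',[C+.0475*xs+.005*zs+y*Y for y in(-.058,.058)])):
  print(n,[(np.round(proj(a,p),0)-[120,60]).tolist() for p in P])
print(sense()['wrist_force'])
E
```

```text
low edge [[86.0, 88.0], [301.0, 89.0]]
up edge [[74.0, 270.0], [313.0, 270.0]]
holes [[113.0, 238.0], [273.0, 238.0]]
[ 0.30753767 -0.49577358 -0.75804778]
```

View pics/x.png

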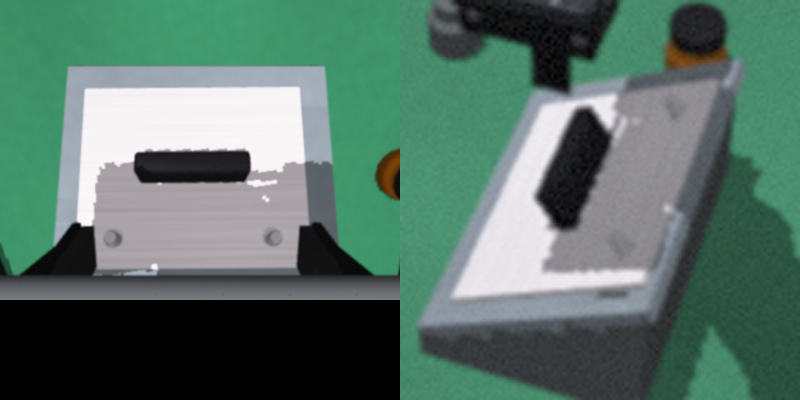

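The cover lies flat with both pins through its holes at (113,238) and (273,238), exactly as predicted, and the lower edge matches. The gripper is clear, so I hand in.

```bash
python3 -c "
from station import *
print(finish_job())"
```

```text
the job is handed in; nothing more can be done
None
```

The cover is seated flat on the sloping face with both pins through its holes, released and handed in at about 21 s, and no bystander was touched; `finish_job()` returned no verdict.

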